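Switch off the glue-warming box, free its sagging bolt and hold the door ajar

TASK

Switch the warm box off by turning the selector on its top to the white ring, then open its glass gate: lift the red ball of the sagging barrel bolt so that the bolt rides over the bent lip of the keeper while you pull it back clear, without wrenching it hard against the keeper. Swing the gate ajar about a hand's breadth (roughly 10 cm at its free edge, never wide open) and finish still holding it there, since its spring hinges would close it, with the bolt drawn and the selector off; leave the glue bottle, the jar of pins and the screwdriver alone.

Things in the scene. Friction and masses are not known exactly. Their poses are not given: they have to be found in the camera images.
- warm_box: Plywood warm box fixed on the bench, 260 deep (its x) x 380 wide (its y) x 240 high; origin at the centre of its underside; x points from front to back (gate in the front face, x = -130), y to its hinge side, z up. A grey panel 100 x 140 x 30 high stands on its top, centred at x = -60, y = 20.
- selector_grip (a point): Centre of the black selector's grip bar, on its vertical turning axis, 28 above the panel (298 above the bench). The bar is 42 long along this point's x axis (white pointer at the -x end), 13 wide, its top 10 above this point; a skirt 44 across ends 19 below it. Pinch the bar across its width from above.
- selector (a joint): Selector angle in rad, growing clockwise seen from above. Indexed positions: 0 = off (white ring), 0.7 = low (one orange dot), 1.4 = high (two red dots); it snaps to the nearest one when let go; stops at -0.12 and 1.52. Leaving a position takes about 0.11 N m.
- gate: Swinging gate: timber frame with glass pane, 296 wide, 206 high, 18 thick, top edge 220 above the bench, flush in the box front. Its origin is on the hinge line at bench height; closed, its axes are parallel to the box's, and the leaf runs 296 in its own -y direction.
- gate_hinge (a point): Point on the vertical hinge line of the gate, on the front face at the box's +y side, 117 above the bench.
- gate_edge (a point): Free edge of the gate, on its front face, at mid height (117 above the bench), 296 from the hinge line.
- gate_swing (a joint): Gate angle in rad: 0 closed, grows as the free edge swings out of the box front (towards the box's -x), which is clockwise from above; range 0 to 1.9. Spring hinges close it: about 0.3 N m at 0, 0.6 N m at 0.3 rad (2 to 3 N at the bolt's ball). 0.34 rad is 100 at the free edge.
- bolt: Steel barrel bolt on the gate's top rail, rod 14 in diameter, axis 16 off the gate face, 192 high at the rear guide (90 from the hinge line), in which it pivots. Origin on the axis there when shot; the rod runs 248 along its -y and sags at the tip. A saddle 20 long, 6 deep, worn in its underside 218 to 238 from the origin, sits on the keeper lip; the nose beyond is full size, 10 long.
- bolt_ball (a point): Centre of the red ball handle, 25 in diameter, on a 10 thick stem; 52 off the gate face, 36 outwards of and 40 above the rod axis, about 227 above the bench while sagging. Grasp from above, fingers either side along the rod (box y). Raised 5 it frees the nose from the lip (8 is comfortable, its play ends at 12). It weighs about 2 N in the hand and drops back if let go.
- bolt_tip (a point): Centre of the bolt's end face.
- bolt_slide (a joint): Bolt travel in m along the rod towards the hinge (gate's +y): 0 shot, saddle on the keeper lip (play -0.008 to +0.008); the raised nose has left the keeper at 0.028; end stop at 0.042. Sliding friction about 1 N.
- keeper: Steel strap keeper on the fixed jamb by the gate's free edge, 16 wide along the bolt, standing out 29 from the box front, 166 to 216 above the bench. A 3 thick lip bent up from its lower edge stands in the nose's path. Origin in the plane of the box front at bench height, 168 to the box's -y side.
- keeper_lip (a point): Middle of the top edge of the keeper's bent-up lip, 184 above the bench, 16 in front of the box face.
- glue: Bystander: white glue bottle with orange cap, 54 in diameter, 150 high, on the bench; origin at the centre of its underside.
- pin_jar: Bystander: glass jar with brass lid, 54 in diameter, 65 high, on top of the warm box; origin at the centre of its underside.
- driver: Bystander: screwdriver 190 long with a red handle, lying on the bench; origin under its middle.

How it is judged (in metres and radians):
On the way, in this order (a step that is already met when the one before it is completed fails the run):
1. the selector stands at off (white ring), the gate still bolted (value of joint selector between -0.15 and 0.15 rad and value of joint bolt_slide below 0.01 m and value of joint gate_swing below 0.05 rad), for 0.3 s.
2. the bolt is drawn clear of the keeper (value of joint bolt_slide above 0.028 m), for 0.1 s.
3. the gate stands ajar (value of joint gate_swing between 0.2 and 0.5 rad), for 0.2 s.
At the end, for the whole second after the job is handed in: The gate is held still by the gripper (finger force on the gate or its bolt above 1 N) at 0.2 to 0.5 rad, that is 6 to 15 cm open at its free edge; the bolt is drawn more than 26 mm; the selector is within 0.15 rad of off; the glue bottle, jar and screwdriver have moved less than 3 cm (all of step 3 and velocity of joint gate_swing between -0.1 and 0.1 rad/s and contact force between the fingers and gate above 1 N and value of joint bolt_slide above 0.026 m and value of joint selector between -0.15 and 0.15 rad and distance of each of glue, pin_jar, driver from where it was at the start of the episode below 0.03 m); the arm keeps its last pose, push and grip.
It fails at once if the bolt wrenched against the keeper with more than 25 N (contact force between bolt and keeper above 25 N).
It fails at once if the gate opened wide (more than 0.8 rad) (value of joint gate_swing above 0.8 rad).
It fails at once if a bystander disturbed (moved 3 cm) (distance of any of glue, pin_jar, driver from where it was at the start of the episode above 0.03 m).
It also fails if it takes over 51 s, if anything falls off the work surface, if the arm or the gripper's body presses on something with over 40 N, if the wrist force passes 120 N, or if a joint passes its speed limit or range.

ROBOT

A 6-joint arm with a two-finger parallel gripper is mounted at the origin on the work surface. World frame = base frame: x ahead of the robot, y to its left, z up, the work surface at z = 0. Lengths are in mm, angles in rad, forces in N, time in s.
With the tool pointing down it reaches from about 275 to 850 mm from the base axis. Payload 19 kg.
Tool frame: the origin (TCP) lies at the very end of the fingers, on their centre line; the grasp point (between the pads) lies 19 mm behind it (manip.hold_point_z is the distance from the TCP to the grasp point, in mm); z points along the fingers, y is the line along which they close (so a half turn about z gives the same grasp; the last joint's range is limited). The gripper opens to 85 mm and grips with 20 to 120 N. Pads are 22 mm wide; open, the fingers measure 114 mm over their backs; the gripper's body (76 mm by 85 mm) begins 54 mm behind the grasp point. The pads swing forward as they close: fully open they stand 13 mm farther back than shut.
Start: joints at [-1.3, 0.15, 1.437, -0, 1.554, -0.134], TCP at [226.426, -528.506, 208.467] pointing down, gripper open.
Joint ranges: [-2.8, 2.8], [-0.68, 2.1], [0.12, 2.68], [-1.39, 4.53], [0.16, 2.79], [-2.81, 2.81]. Speed limits (rad/s): [1.89, 1.89, 2.22, 3.01, 3.01, 3.01].

INTERFACE

Orientations are given as a unit quaternion [w, x, y, z].
In Python, from cell import sensors, grab_frame, camera_info, job, look_for, spot_point, manip gives the robot as it stands. The module is installed in compiled form; this text tells all that it offers.
- The arm moves only by the shell command python3 -m pendant 'ROWS' [OPENING] [FORCE]. ROWS is JSON, a list of rows, each an object with "delta_pos": the shift along the tool's x, y, z in m, a list of three; "yaw": the turn about the tool's z in rad. A call has 1 to 20 rows; each row shifts and turns the commanded pose from where the row before left it, along the tool's axes as they then stand; what a row does not reach is not made up. A row lasts 1/12 s, in which the tool goes at most 41.7 mm and 7.16 degrees, less where a joint would pass 70% of its speed; a pose out of reach is approached as far as the arm can. A call with a gripper value outside its range is refused whole. OPENING is the closure, from -1 (fully open) to 1 (shut), set as the call begins (- or left out, the last holds). The fingers move at their own pace and stop on an object; FORCE is the grip in N (left out, the last holds). Time passes only in rows, so rows that do not move let the fingers close. It gives the time, the measured TCP pose, the force, the opening and the grip force at its end, in the units of the state.
- sensors.get_obs(): the state, without advancing time (a new reading comes with each control period).
- grab_frame(name): name is "scene" or "side" or "wrist"; returns the picture (480x640x3 uint8, red, green, blue); there is no depth.
- camera_info(name): a dict with "fovy" (degrees; the focal length in pixels is half the picture's height over the tangent of half this angle, whatever the lens; pixels are square), "cx", "cy" (the principal point, pixels), "distortion" ([k1, k2, p1, p2, k3] as OpenCV has them; the pictures are not rectified), "R" (3x3) and "t" (3): a world point X has camera coordinates R X + t. Camera axes: x right, y down, z forward; pixel columns grow to the right and rows downward; lengths in mm; the calibration is good to about 2 mm. A picture is of the moment at which its call begins: read the wrist's pose just before it. camera_info takes no time and is no camera call; for the wrist camera it gives the pose at the moment of the call.
- job.job_done(): hands the job in; it is judged then, once.
Trained networks look in the newest picture that a camera, given by its name, has taken for a name from the list of things; names that differ only in an ending like _2 or _b are one class to them, and where a whole thing is asked for, a point or a joint stands for the part that bears it (a point fixed in the world has none). Each returns a list of dicts, best first, with "p" (0 to 1); they miss things now and then, are a little off and sometimes report something else, mostly with a low value. They report only what shows in the picture. A call takes as long as a camera call.
- look_for(target, camera): "bbox" ([left, top, right, bottom] in pixels, round what is visible of it).
- spot_point(target, camera): "uv" ([column, row] in pixels: a listed point, or the origin of a listed thing).
The state is a dict: "time_s": time; "joint_pos": joint angles; "qd": joint speeds; "tau": joint torques, N m; "tool_pos": TCP position; "tcp_rot": TCP orientation; "force": force on the tool from outside, world axes, zero at the start; "ft_torque": the same for the moment, N m; "opening": opening from 0.0 (shut) to 1.0 (fully open); "finger_force": force on a finger pad.
Only numpy, scipy, OpenCV 4.12 (cv2) and the standard library are available. Lean on these libraries where they do the work, as an engineer would, in place of code of your own. Each camera call takes 0.05 s, during which the arm holds its last target. There are 200 camera calls.

## Working session

There is one attempt and no reset: what is moved stays moved. The work goes in short steps, Python scripts to look and compute and a shell command to move; the robot and the scene stay as the last step left them, time stands still between calls to the robot, and variables do not carry over. Pictures are saved under pics/ and viewed, at most 10 in all, crops included, and the job is handed in when it is done.

```bash
mkdir -p pics; cat > h.py <<'E'
import numpy as np, cv2
from cell import sensors, grab_frame, camera_info, job, look_for, spot_point, manip
def K(ci):
    f=240/np.tan(np.radians(ci["fovy"])/2)
    return np.array([[f,0,ci["cx"]],[0,f,ci["cy"]],[0,0,1.]])
def ray(ci,uv):
    n=cv2.undistortPoints(np.array([[uv]],float),K(ci),np.array(ci["distortion"],float)).ravel()
    R=np.array(ci["R"]);t=np.array(ci["t"])
    d=R.T@np.array([n[0],n[1],1]); return -R.T@t, d/np.linalg.norm(d)
def onz(ci,uv,z):
    c,d=ray(ci,uv); return c+d*(z-c[2])/d[2]
def tri(obs):
    A=0;b=0
    for ci,uv in obs:
        c,d=ray(ci,uv);P=np.eye(3)-np.outer(d,d);A=A+P;b=b+P@c
    return np.linalg.solve(A,b)
def proj(ci,X):
    R=np.array(ci["R"]);return cv2.projectPoints(np.array([X],float),cv2.Rodrigues(R)[0],np.array(ci["t"],float),K(ci),np.array(ci["distortion"],float))[0].ravel()
def save(n,im): cv2.imwrite("pics/"+n,im[:,:,::-1])
E
python3 - <<'E'
from h import *
np.set_printoptions(precision=1,suppress=True)
print(manip.hold_point_z, sensors.get_obs())
Z=dict(selector_grip=298,bolt_ball=227,gate_hinge=117,gate_edge=117,keeper_lip=184,bolt_tip=None,warm_box=0,gate=0,glue=0,pin_jar=240,driver=0,keeper=0)
ob={}
for c in("scene","side","wrist"):
    im=grab_frame(c);save(c+"0.png",im);ci=camera_info(c)
    for n in Z:
        r=spot_point(n,c)
        if r and r[0]["p"]>.3:
            uv=r[0]["uv"];ob.setdefault(n,[]).append((ci,uv))
            print(c,n,round(r[0]["p"],2),np.array(uv),onz(ci,uv,Z[n]) if Z[n] is not None else "")
for n,o in ob.items():
    if len(o)>1:print(n,tri(o))
E
```

```text
18.700000000000003 {'time_s': 0.0, 'joint_pos': array([-1.3,  0.2,  1.4, -0. ,  1.6, -0.1]), 'qd': array([-0.,  0., -0.,  0., -0.,  0.]), 'tau': array([ -0. , -71.3, -57.1,  -0. ,   0. ,  -0. ]), 'tool_pos': array([ 226.4, -528.3,  207.9]), 'tcp_rot': array([-0. ,  1. ,  0.2, -0. ]), 'force': array([-0.5,  0.2,  0.2]), 'ft_torque': array([ 0., -0.,  0.]), 'finger_force': 0.0, 'opening': 0.9973810686247597}
scene selector_grip 0.86 [279.2 255. ] [ 603.7 -169.   298. ]
scene bolt_ball 0.63 [348.4 232.3] [607.3  26.4 227. ]
scene gate_hinge 0.97 [317.1 370.4] [ 746.5 -221.9  117. ]
scene gate_edge 0.67 [327.1 260.4] [557.2   9.4 117. ]
scene keeper_lip 0.5 [333.  235.5] [557.4  30.5 184. ]
scene bolt_tip 0.69 [331.6 230.6] 
scene glue 0.87 [407.8 241. ] [596.9 306.4   0. ]
scene pin_jar 0.78 [212.1 300.3] [ 552.5 -300.4  240. ]
scene driver 0.72 [355.3 199.4] [358.4 353.2  -0. ]
side selector_grip 0.75 [349.4 172.4] [ 610.9 -168.6  298. ]
side bolt_ball 0.52 [298.2 222.4] [596.9  26.8 227. ]
side gate_edge 0.66 [313.6 266.8] [543.7  21.  117. ]
side keeper_lip 0.67 [307.5 246. ] [550.2  37.7 184. ]
side bolt_tip 0.62 [306.7 249.4] 
side gate 0.58 [322.1 239.9] [ 752.3 -217.7   -0. ]
side pin_jar 0.81 [396.9 182.8] [ 558.8 -310.8  240. ]
side driver 0.58 [263.6 399.3] [366.2 339.2   0. ]
side keeper 0.73 [317.3 198.7] [ 954.  -391.7    0. ]
selector_grip [ 607.1 -168.4  299.7]
bolt_ball [603.1  25.9 224.4]
gate_edge [551.8  14.1 109.7]
keeper_lip [554.6  33.6 180.2]
bolt_tip [542.3  45.  180.8]
pin_jar [ 554.4 -302.7  244. ]
driver [362.7 344.5   7. ]
```

View pics/scene0.png

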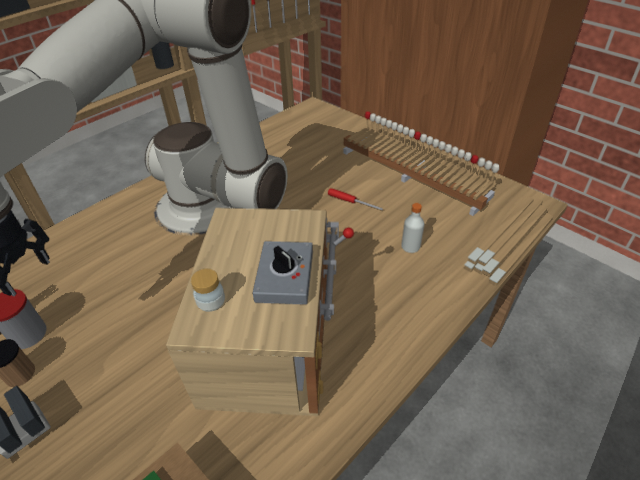

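View pics/side0.png

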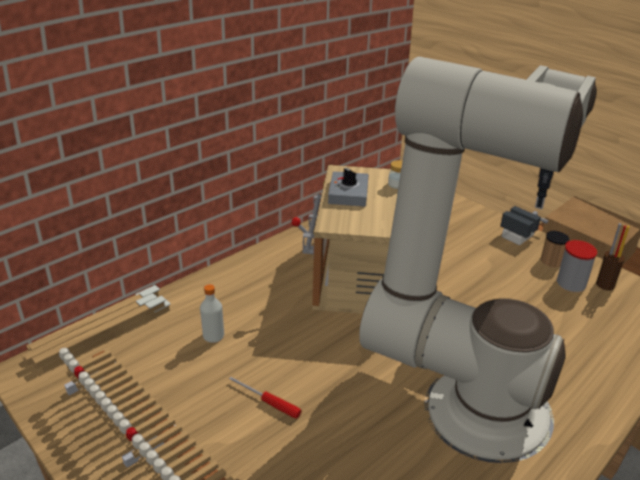

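```bash
cat >> h.py <<'E'
from scipy.spatial.transform import Rotation as Ro
def toolR(o=None):
    o=o or sensors.get_obs();q=o["tcp_rot"];return Ro.from_quat([q[1],q[2],q[3],q[0]]).as_matrix()
def todelta(target,o=None):
    o=o or sensors.get_obs();return toolR(o).T@(np.array(target)-o["tool_pos"])
E
python3 - <<'E'
from h import *
np.set_printoptions(precision=3,suppress=True)
M=np.array([[-60,20],[-130,150],[-130,-146],[-146,-168]],float)
W=np.array([[607.1,-168.4],[746,-222],[552,14],[554.6,33.6]])
m=M.mean(0);w=W.mean(0);u,s,vt=np.linalg.svd((M-m).T@(W-w));R=vt.T@u.T
print(R,np.degrees(np.arctan2(R[1,0],R[0,0])),R@-m+w,(M-m)@R.T+w-W)
print(toolR());ci=camera_info("wrist");print(-np.array(ci["R"]).T@ci["t"],ci["R"],ci["fovy"])
print(todelta([607,-168,460]))
E
```

```text
[[-0.771  0.637]
 [-0.637 -0.771]] -140.42103313552883 [ 548.07  -187.674] [[-0.042  3.54 ]
 [-2.162  1.542]
 [ 3.245 -6.316]
 [-1.041  1.234]]
[[ 0.919  0.394 -0.   ]
 [ 0.394 -0.919  0.   ]
 [ 0.    -0.    -1.   ]]
[ 300.956 -496.731  374.056] [[ 0.395 -0.919  0.001]
 [-0.872 -0.374  0.316]
 [-0.29  -0.125 -0.949]] 67.85764563941025
[ 491.801 -181.53  -251.495]
```

```bash
python3 -m pendant '[{"delta_pos":[0.025,-0.009,-0.036],"yaw":0},{"delta_pos":[0.025,-0.009,-0.036],"yaw":0},{"delta_pos":[0.025,-0.009,-0.036],"yaw":0},{"delta_pos":[0.025,-0.009,-0.036],"yaw":0},{"delta_pos":[0.025,-0.009,-0.036],"yaw":0},{"delta_pos":[0.025,-0.009,-0.036],"yaw":0},{"delta_pos":[0.025,-0.009,-0.036],"yaw":0},{"delta_pos":[0.035,-0.013,0],"yaw":0},{"delta_pos":[0.035,-0.013,0],"yaw":0},{"delta_pos":[0.035,-0.013,0],"yaw":0},{"delta_pos":[0.035,-0.013,0],"yaw":0},{"delta_pos":[0.035,-0.013,0],"yaw":0},{"delta_pos":[0.035,-0.013,0],"yaw":0},{"delta_pos":[0.035,-0.013,0],"yaw":0},{"delta_pos":[0.035,-0.013,0],"yaw":0},{"delta_pos":[0.03,-0.013,0],"yaw":0},{"delta_pos":[0,0,0],"yaw":0},{"delta_pos":[0,0,0],"yaw":0}]' -1 40
python3 - <<'E'
from h import *
np.set_printoptions(precision=2,suppress=True)
o=sensors.get_obs();ci=camera_info("wrist");im=grab_frame("wrist");save("w1.png",im);print(o["tool_pos"],toolR(o))
for n,z in dict(selector_grip=298,bolt_ball=227,keeper_lip=184,pin_jar=240,gate_hinge=117,gate_edge=117,warm_box=0).items():
    for r in spot_point(n,"wrist")[:2]: print(n,r["p"],np.array(r["uv"]),onz(ci,r["uv"],z))
E
```

```text
time_s: 3.45
tool_pos: [593.0, -179.6, 442.4]
tcp_rot: [-0.0, 0.979, 0.202, -0.0]
force: [0.5, -0.7, -0.7]
opening: 1.002
finger_force: 0.0
[ 592.95 -179.57  442.44] [[ 0.92  0.4  -0.  ]
 [ 0.4  -0.92  0.  ]
 [-0.   -0.   -1.  ]]
selector_grip 0.66 [313.  194.7] [ 608.8  -164.72  298.  ]
bolt_ball 0.75 [141.4 111.3] [605.9   26.79 227.  ]
bolt_ball 0.59 [124.  162.3] [548.2   30.86 227.  ]
keeper_lip 0.83 [144.2 154.7] [552.86  30.52 184.  ]
pin_jar 0.6 [407.4 280.2] [ 550.22 -304.19  240.  ]
gate_edge 0.53 [143.6 152.6] [537.15  60.2  117.  ]
```

View pics/w1.png

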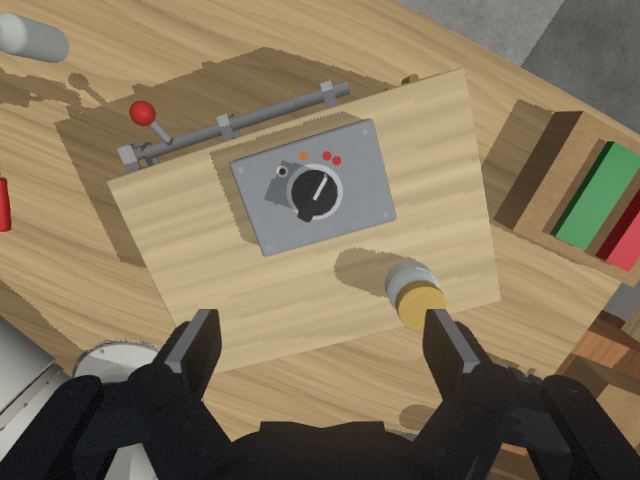

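```bash
python3 - <<'E'
from h import *
np.set_printoptions(precision=2,suppress=True)
o=sensors.get_obs();ci=camera_info("wrist")
a=lambda v:np.degrees(np.arctan2(v[1],v[0]))
p=onz(ci,(327,175),308);q=onz(ci,(302,217),308);print(p,q,(p+q)/2,"ptr",a(p-q))
c=onz(ci,(315,192),279);print("skirt",c)
for uv in((282,171),(303,155),(332,158)):
    x=onz(ci,uv,270);print(x,a(x-np.array([609,-165,270])))
print("tool x",a(toolR(o)[:,0]),o["joint_pos"])
pan=[onz(ci,u,270) for u in((232,163),(371,120),(396,218),(265,255))];print(pan,np.mean(pan,0),a(pan[1]-pan[0]),a(pan[2]-pan[3]))
E
```

```text
[ 629.38 -170.55  308.  ] [ 587.45 -165.01  308.  ] [ 608.41 -167.78  308.  ] ptr -7.523903243947743
skirt [ 606.94 -168.55  279.  ]
[ 611.55 -132.68  270.  ] 85.48811128062881
[ 632.99 -145.29  270.  ] 39.40182995619984
[ 641.09 -171.19  270.  ] -10.91962675735296
tool x 23.128268699557978 [-0.42  0.3   0.79  0.    2.06  0.75]
[array([600.17, -86.66, 270.  ]), array([ 686.13, -190.05,  270.  ]), array([ 612.98, -252.26,  270.  ]), array([ 525.88, -147.38,  270.  ])] [ 606.29 -169.09  270.  ] -50.25820105538405 -50.29057364067489
```

```bash
python3 -m pendant '[{"delta_pos":[0.0176,-0.0047,0.0],"yaw":0},{"delta_pos":[0,0,0.022],"yaw":0.102},{"delta_pos":[0,0,0.022],"yaw":0.102},{"delta_pos":[0,0,0.022],"yaw":0.102},{"delta_pos":[0,0,0.022],"yaw":0.102},{"delta_pos":[0,0,0.022],"yaw":0.102},{"delta_pos":[0,0,0],"yaw":0},{"delta_pos":[0,0,0],"yaw":0}]' -1 40
python3 - <<'E'
from h import *
np.set_printoptions(precision=2,suppress=True)
o=sensors.get_obs();ci=camera_info("wrist");im=grab_frame("wrist");save("w2.png",im);print(o["tool_pos"],toolR(o)[:,0])
for r in spot_point("selector_grip","wrist")[:2]: print(r["p"],np.array(r["uv"]),onz(ci,r["uv"],298))
print(todelta([607.3,-168.3,284]))
E
```

```text
time_s: 4.52
tool_pos: [605.9, -169.7, 333.2]
tcp_rot: [-0.0, 0.999, -0.051, -0.001]
force: [0.5, -0.4, 0.8]
opening: 1.0
finger_force: 0.0
[ 605.89 -169.69  333.18] [ 0.99 -0.1  -0.  ]
0.91 [314.4 261.5] [ 607.4  -165.85  298.  ]
[ 0.57 -1.59 51.03]
```

View pics/w2.png

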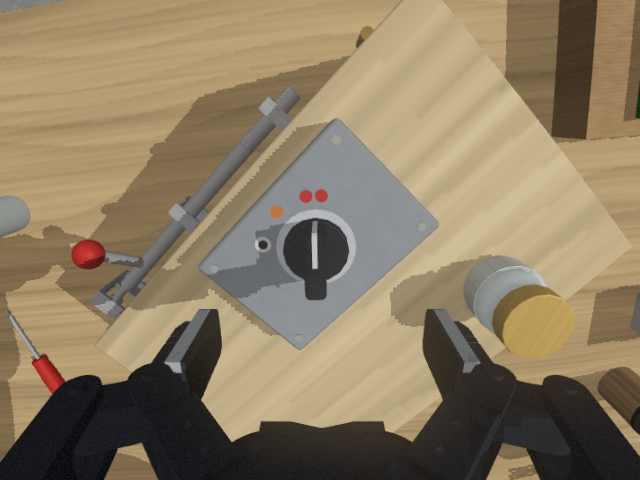

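```bash
python3 -m pendant '[{"delta_pos":[0.0005,-0.002,0.017],"yaw":0},{"delta_pos":[0,0,0.016],"yaw":0},{"delta_pos":[0,0,0.016],"yaw":0},{"delta_pos":[0,0,0],"yaw":0},{"delta_pos":[0,0,0],"yaw":0},{"delta_pos":[0,0,0],"yaw":0}]' -1 40
python3 -m pendant '[{"delta_pos":[0,0,0],"yaw":0},{"delta_pos":[0,0,0],"yaw":0},{"delta_pos":[0,0,0],"yaw":0},{"delta_pos":[0,0,0],"yaw":0},{"delta_pos":[0,0,0],"yaw":0},{"delta_pos":[0,0,0],"yaw":0},{"delta_pos":[0,0,0],"yaw":0},{"delta_pos":[0,0,0],"yaw":0}]' 1 40
```

```text
time_s: 5.12
tool_pos: [607.5, -167.8, 286.1]
tcp_rot: [0.0, 0.999, -0.052, 0.001]
force: [0.1, 0.1, -0.3]
opening: 1.004
finger_force: 0.0
time_s: 5.78
tool_pos: [607.2, -166.2, 284.5]
tcp_rot: [-0.001, 0.999, -0.052, 0.0]
force: [0.7, 10.9, 2.5]
opening: 0.11
finger_force: 39.0
```

```bash
python3 -m pendant '[{"delta_pos":[0,-0.002,0],"yaw":0},{"delta_pos":[0,0,0],"yaw":-0.09},{"delta_pos":[0,0,0],"yaw":-0.1},{"delta_pos":[0,0,0],"yaw":-0.1},{"delta_pos":[0,0,0],"yaw":-0.1},{"delta_pos":[0,0,0],"yaw":-0.1},{"delta_pos":[0,0,0],"yaw":-0.1},{"delta_pos":[0,0,0],"yaw":-0.1},{"delta_pos":[0,0,0],"yaw":-0.1},{"delta_pos":[0,0,0],"yaw":-0.1},{"delta_pos":[0,0,0],"yaw":-0.1},{"delta_pos":[0,0,0],"yaw":-0.1},{"delta_pos":[0,0,0],"yaw":-0.1},{"delta_pos":[0,0,0],"yaw":-0.1},{"delta_pos":[0,0,0],"yaw":-0.1},{"delta_pos":[0,0,0],"yaw":0},{"delta_pos":[0,0,0],"yaw":0}]' 1 40
python3 - <<'E'
from h import *
np.set_printoptions(precision=2,suppress=True)
o=sensors.get_obs();x=toolR(o)[:,0];print(o["tool_pos"],o["force"],o["ft_torque"],np.degrees(np.arctan2(x[1],x[0])))
E
```

```text
time_s: 7.2
tool_pos: [607.1, -165.4, 284.4]
tcp_rot: [-0.0, 0.802, 0.598, 0.0]
force: [-3.6, 3.6, 5.0]
opening: 0.111
finger_force: 39.9
[ 607.08 -165.42  284.44] [-3.65  3.62  4.96] [ 0.57  0.6  -0.  ] 73.44117559068782
```

Turned about 1.38 rad. Release and rise, then look.

```bash
python3 -m pendant '[{"delta_pos":[0,0,0],"yaw":0},{"delta_pos":[0,0,0],"yaw":0},{"delta_pos":[0,0,0],"yaw":0},{"delta_pos":[0,0,0],"yaw":0},{"delta_pos":[0,0,0],"yaw":0},{"delta_pos":[0,0,0],"yaw":0},{"delta_pos":[0,0,-0.02],"yaw":0},{"delta_pos":[0,0,-0.025],"yaw":0.1},{"delta_pos":[0,0,-0.025],"yaw":0.1},{"delta_pos":[0,0,-0.025],"yaw":0.1},{"delta_pos":[0,0,-0.025],"yaw":0.1},{"delta_pos":[0,0,0],"yaw":0.1},{"delta_pos":[0,0,0],"yaw":0.09},{"delta_pos":[0,0,0],"yaw":0},{"delta_pos":[0,0,0],"yaw":0}]' -1 40
python3 - <<'E'
from h import *
np.set_printoptions(precision=2,suppress=True)
o=sensors.get_obs();ci=camera_info("wrist");im=grab_frame("wrist");save("w3.png",im);x=toolR(o)[:,0];print(o["tool_pos"],x,np.degrees(np.arctan2(x[1],x[0])))
for n,z in dict(selector_grip=298,bolt_ball=227,keeper_lip=184).items():
    for r in spot_point(n,"wrist")[:2]: print(n,r["p"],np.array(r["uv"]),onz(ci,r["uv"],z))
E
```

```text
time_s: 8.45
tool_pos: [607.2, -165.6, 403.9]
tcp_rot: [-0.0, 0.94, 0.342, -0.0]
force: [0.8, 0.6, -0.7]
opening: 0.995
finger_force: 0.0
[ 607.25 -165.63  403.91] [ 0.77  0.64 -0.  ] 39.96334246356623
selector_grip 0.59 [319.2 226.5] [ 608.05 -162.72  298.  ]
bolt_ball 0.79 [156.8  78.4] [604.6   24.82 227.  ]
keeper_lip 0.77 [142.2 119.8] [552.67  32.4  184.  ]
keeper_lip 0.62 [185.7 134.1] [569.78 -11.44 184.  ]
```

View pics/w3.png

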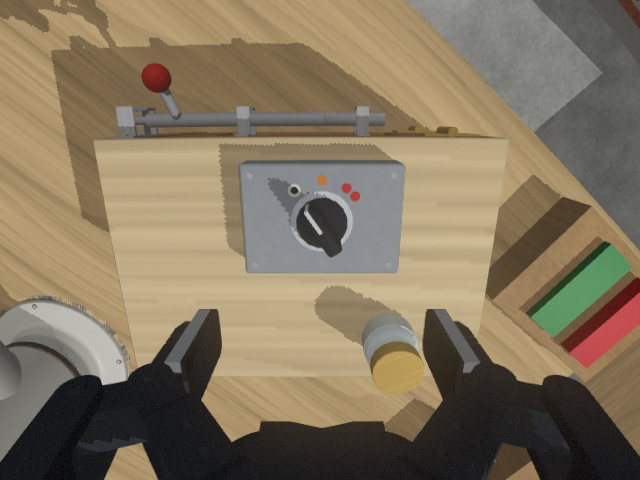

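```bash
python3 -m pendant '[{"delta_pos":[0.02,-0.025,0],"yaw":0},{"delta_pos":[0.02,-0.025,0],"yaw":0},{"delta_pos":[0.02,-0.025,0],"yaw":0},{"delta_pos":[0.02,-0.025,0.01],"yaw":0},{"delta_pos":[0.02,-0.025,0.015],"yaw":0},{"delta_pos":[0.02,-0.024,0.02],"yaw":0},{"delta_pos":[0,0,0.025],"yaw":0},{"delta_pos":[0,0,0.02],"yaw":0},{"delta_pos":[0,0,0],"yaw":0},{"delta_pos":[0,0,0],"yaw":0},{"delta_pos":[0,0,0],"yaw":0}]' -0.2 40
python3 - <<'E'
from h import *
np.set_printoptions(precision=2,suppress=True)
o=sensors.get_obs();im=grab_frame("wrist");ci=camera_info("wrist");save("w4.png",im);print(o["tool_pos"])
for n,z in dict(selector_grip=298,bolt_ball=227,keeper_lip=184).items():
    for r in spot_point(n,"wrist")[:1]: print(n,r["p"],np.array(r["uv"]),onz(ci,r["uv"],z))
h=cv2.cvtColor(im,cv2.COLOR_RGB2HSV);m=(((h[...,0]<8)|(h[...,0]>172))&(h[...,1]>150)&(h[...,2]>60)).astype(np.uint8)
n,l,s,c=cv2.connectedComponentsWithStats(m)
for i in np.argsort(-s[1:,4])[:4]+1: print(s[i],c[i],onz(ci,(s[i][0]+s[i][2]/2,s[i][1]+s[i][3]/2),227))
b=[r for r in spot_point("bolt_ball","wrist")]
if b: print(todelta([*onz(ci,b[0]["uv"],227)[:2],210]))
E
```

```text
time_s: 9.57
tool_pos: [604.3, 25.4, 315.8]
tcp_rot: [0.0, 0.94, 0.34, 0.001]
force: [-0.6, -0.1, 0.0]
opening: 0.601
finger_force: 0.0
[604.3   25.35 315.75]
bolt_ball 0.88 [321.2 235.9] [604.63  25.41 227.  ]
keeper_lip 0.62 [277.7 259.8] [552.04  32.23 184.  ]
[   9  174   33   66 1347] [ 24.51 206.88] [479.   212.27 227.  ]
[305 219  33  33 837] [321.28 235.27] [605.01  25.43 227.  ]
[547 369  10   9  71] [551.48 372.94] [ 637.65 -214.87  227.  ]
[554 376  10   9  67] [558.6 379.9] [ 636.97 -226.54  227.  ]
[  0.19   0.17 105.02]
```

View pics/w4.png

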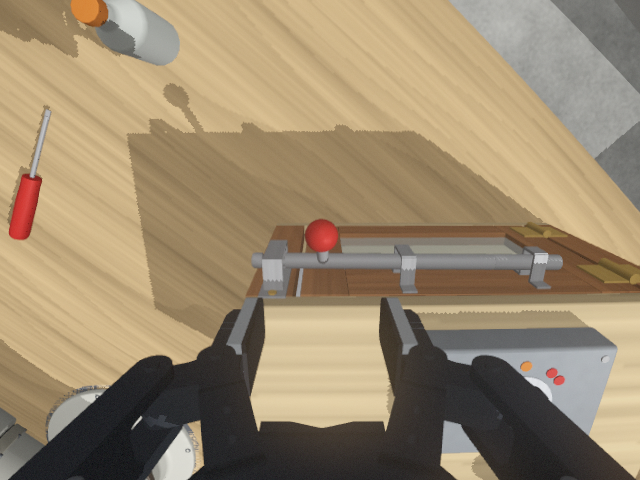

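```bash
python3 -m pendant '[{"delta_pos":[0,0,0.02],"yaw":0},{"delta_pos":[0,0,0.02],"yaw":0},{"delta_pos":[0,0,0.02],"yaw":0},{"delta_pos":[0,0,0.017],"yaw":0},{"delta_pos":[0,0,0.015],"yaw":0},{"delta_pos":[0,0,0.012],"yaw":0},{"delta_pos":[0,0,0],"yaw":0},{"delta_pos":[0,0,0],"yaw":0},{"delta_pos":[0,0,0],"yaw":0}]' -0.2 40
python3 -m pendant '[{"delta_pos":[0,0,0],"yaw":0},{"delta_pos":[0,0,0],"yaw":0},{"delta_pos":[0,0,0],"yaw":0},{"delta_pos":[0,0,0],"yaw":0},{"delta_pos":[0,0,0],"yaw":0},{"delta_pos":[0,0,0],"yaw":0},{"delta_pos":[0,0,0],"yaw":0}]' 1 40
```

```text
time_s: 10.57
tool_pos: [604.4, 25.6, 211.4]
tcp_rot: [0.0, 0.94, 0.34, 0.001]
force: [-0.5, -0.6, -0.1]
opening: 0.599
finger_force: 0.0
time_s: 11.15
tool_pos: [605.1, 25.3, 213.1]
tcp_rot: [0.001, 0.94, 0.34, 0.002]
force: [0.2, -1.3, 22.5]
opening: -0.001
finger_force: 11.1
```

```bash
python3 - <<'E'
from h import *
np.set_printoptions(precision=2,suppress=True)
o=sensors.get_obs();im=grab_frame("wrist");print(o["tool_pos"],o["force"],o["ft_torque"],o["opening"],o["finger_force"])
a=im[140:440,140:540]; ci=camera_info("side");print(proj(ci,o["tool_pos"]),proj(camera_info("wrist"),o["tool_pos"]))
s=grab_frame("side");u,v=proj(ci,o["tool_pos"]).astype(int)
sc=grab_frame("scene");u2,v2=proj(camera_info("scene"),o["tool_pos"]).astype(int)
f=lambda im,u,v:cv2.resize(im[v-40:v+35,u-50:u+50],(400,300),interpolation=cv2.INTER_CUBIC)
save("w5.png",np.vstack([np.hstack([f(s,u,v),f(sc,u2,v2)]),np.hstack([a,a*0])]))
E
```

```text
[605.06  25.33 213.1 ] [ 0.19 -1.34 22.54] [-0.31  0.14 -0.05] -0.0012901758984616453 11.140121072530746
[296.39 225.73] [321.24 288.65]
```

View pics/w5.png

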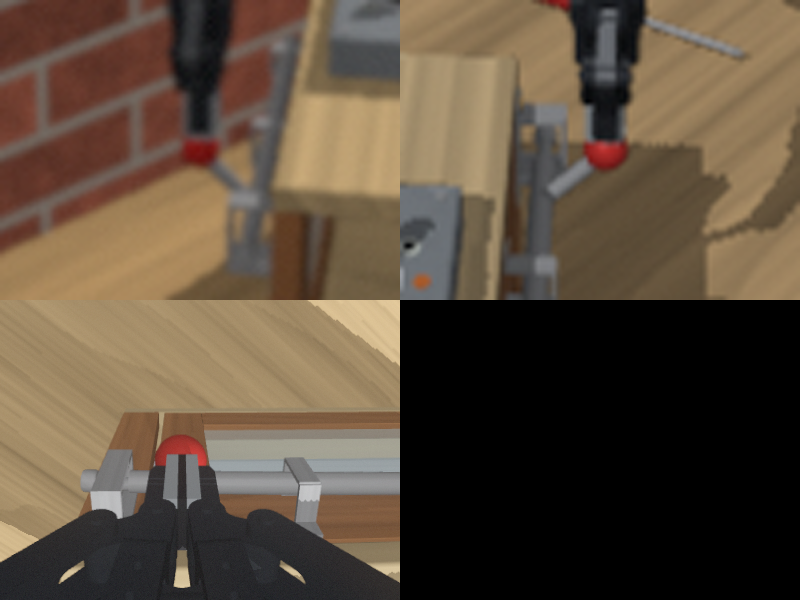

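The fingers shut above the ball: their visible tips sit on its top, ball at about (181,150) in the crop. They appear to end about 20 mm short of the TCP. I'll open, go 18 mm lower (there's nothing underneath there), and close gently.

```bash
python3 -m pendant '[{"delta_pos":[0,0,0],"yaw":0},{"delta_pos":[0,0,0],"yaw":0},{"delta_pos":[0,0,0],"yaw":0},{"delta_pos":[0,0,0],"yaw":0},{"delta_pos":[0,0,0],"yaw":0},{"delta_pos":[0,0,0.006],"yaw":0},{"delta_pos":[0,0,0.006],"yaw":0},{"delta_pos":[0,0,0.006],"yaw":0},{"delta_pos":[0,0,0],"yaw":0},{"delta_pos":[0,0,0],"yaw":0},{"delta_pos":[0,0,0],"yaw":0}]' -0.2 20
python3 - <<'E'
from h import *
np.set_printoptions(precision=2,suppress=True)
o=sensors.get_obs();im=grab_frame("wrist");print(o["tool_pos"],o["force"],o["opening"])
ci=camera_info("wrist");r=spot_point("bolt_ball","wrist");print(r[:1],proj(ci,[604.6,25.4,227]))
cs=camera_info("side");s=grab_frame("side");print(spot_point("bolt_ball","side")[:1],proj(cs,[604.6,25.4,227]))
u,v=proj(cs,[604.6,25.4,227]).astype(int)
a=im[140:440,140:540]
save("w6.png",np.hstack([a,cv2.resize(s[v-40:v+35,u-50:u+50],(400,300),interpolation=cv2.INTER_CUBIC)]))
E
```

```text
time_s: 12.22
tool_pos: [604.0, 25.7, 192.2]
tcp_rot: [-0.0, 0.94, 0.34, 0.0]
force: [-0.3, 0.4, 0.1]
opening: 0.598
finger_force: 0.0
[604.05  25.72 192.25] [-0.31  0.38  0.14] 0.5976123029215742
[{'uv': [321.5, 325.3], 'p': 0.68}] [322.5  324.56]
[{'uv': [294.4, 219.0], 'p': 0.81}] [296.53 221.05]
```

View pics/w6.png

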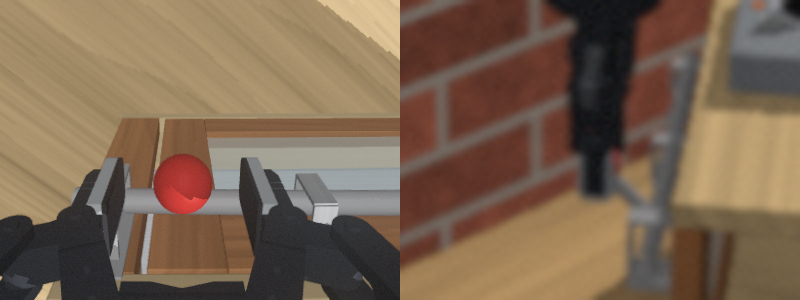

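```bash
python3 -m pendant '[{"delta_pos":[0,0,0],"yaw":0},{"delta_pos":[0,0,0],"yaw":0},{"delta_pos":[0,0,0],"yaw":0},{"delta_pos":[0,0,0],"yaw":0},{"delta_pos":[0,0,0],"yaw":0},{"delta_pos":[0,0,0],"yaw":0}]' 1 30
```

```text
time_s: 12.92
tool_pos: [604.1, 25.7, 192.3]
tcp_rot: [0.0, 0.94, 0.34, 0.0]
force: [0.3, -0.1, 1.4]
opening: 0.269
finger_force: 29.3
```

Gripped (opening 0.27 ≈ 25 mm). Lift 8 mm.

```bash
python3 -m pendant '[{"delta_pos":[0,0,-0.002],"yaw":0},{"delta_pos":[0,0,-0.002],"yaw":0},{"delta_pos":[0,0,-0.002],"yaw":0},{"delta_pos":[0,0,-0.002],"yaw":0},{"delta_pos":[0,0,0],"yaw":0},{"delta_pos":[0,0,0],"yaw":0},{"delta_pos":[0,0,0],"yaw":0}]' 1 40
```

```text
time_s: 13.5
tool_pos: [603.9, 25.8, 200.0]
tcp_rot: [-0.0, 0.94, 0.34, -0.0]
force: [-0.4, 0.8, -5.5]
opening: 0.26
finger_force: 39.4
```

```bash
python3 -m pendant '[{"delta_pos":[0,0.004,0],"yaw":0},{"delta_pos":[0,0.004,0],"yaw":0},{"delta_pos":[0,0.004,0],"yaw":0},{"delta_pos":[0,0,0],"yaw":0},{"delta_pos":[0,0,0],"yaw":0}]' 1 40
```

```text
time_s: 13.92
tool_pos: [611.9, 16.1, 200.0]
tcp_rot: [0.0, 0.94, 0.34, -0.0]
force: [1.5, -0.5, -5.5]
opening: 0.264
finger_force: 39.4
```

Low force, so the nose is riding over the lip. Pull the rest (total 36 mm).

```bash
python3 -m pendant '[{"delta_pos":[0,0.004,0],"yaw":0},{"delta_pos":[0,0.004,0],"yaw":0},{"delta_pos":[0,0.004,0],"yaw":0},{"delta_pos":[0,0.004,0],"yaw":0},{"delta_pos":[0,0.004,0],"yaw":0},{"delta_pos":[0,0.004,0],"yaw":0},{"delta_pos":[0,0,0],"yaw":0},{"delta_pos":[0,0,0],"yaw":0},{"delta_pos":[0,0,0],"yaw":0}]' 1 40
python3 - <<'E'
from h import *
np.set_printoptions(precision=4,suppress=True)
o=sensors.get_obs();p=o["tool_pos"];R=toolR(o);print(p,o["force"])
yh=np.array([.640,-.768]);xh=np.array([-.768,-.640])
H=np.array([607.2,-168.3])-70*xh+130*yh;print("hinge",H)   # hinge at box (-130,150)
th=0;N=12;ps=[p[:2]];n=.34/N
def rot(v,a): return np.array([[np.cos(a),-np.sin(a)],[np.sin(a),np.cos(a)]])@v
for k in range(N):
    a0=-k*n; cur=H+rot(p[:2]-H,a0);nx=H+rot(p[:2]-H,a0-n)
    X=rot(R[:2,0],a0);Y=rot(R[:2,1],a0)
    if k in(0,N-1):print((nx-cur)@X,(nx-cur)@Y,n)
E
```

```text
time_s: 14.67
tool_pos: [627.0, -2.0, 200.1]
tcp_rot: [0.0, 0.94, 0.34, -0.0]
force: [1.4, -0.6, -5.8]
opening: 0.263
finger_force: 39.4
[627.0469  -2.0454 200.0891] [ 1.3641 -0.5774 -5.8343]
hinge [ 744.16 -223.34]
6.919447717695305 1.5625087908018402 0.028333333333333335
6.919447717695315 1.5625087908018436 0.028333333333333335
```

```bash
python3 -m pendant '[{"delta_pos":[0.0069,0.0016,0],"yaw":0.0283},{"delta_pos":[0.0069,0.0016,0],"yaw":0.0283},{"delta_pos":[0.0069,0.0016,0],"yaw":0.0283},{"delta_pos":[0.0069,0.0016,0],"yaw":0.0283},{"delta_pos":[0,0,0],"yaw":0}]' 1 40
```

```text
time_s: 15.08
tool_pos: [653.3, 10.1, 199.9]
tcp_rot: [-0.0, 0.958, 0.286, -0.0]
force: [-2.7, -0.0, -5.3]
opening: 0.262
finger_force: 39.5
```

```bash
python3 -m pendant '[{"delta_pos":[0.0069,0.0016,0],"yaw":0.0283},{"delta_pos":[0.0069,0.0016,0],"yaw":0.0283},{"delta_pos":[0.0069,0.0016,0],"yaw":0.0283},{"delta_pos":[0.0069,0.0016,0],"yaw":0.0283},{"delta_pos":[0.0069,0.0016,0],"yaw":0.0283},{"delta_pos":[0.0069,0.0016,0],"yaw":0.0283},{"delta_pos":[0.0069,0.0016,0],"yaw":0.0283},{"delta_pos":[0.0069,0.0016,0],"yaw":0.0283},{"delta_pos":[0,0,0],"yaw":0},{"delta_pos":[0,0,0],"yaw":0},{"delta_pos":[0,0,0],"yaw":0},{"delta_pos":[0,0,0],"yaw":0},{"delta_pos":[0,0,0],"yaw":0},{"delta_pos":[0,0,0],"yaw":0}]' 1 40
python3 - <<'E'
from h import *
np.set_printoptions(precision=2,suppress=True)
o=sensors.get_obs();p=o["tool_pos"];print(p,o["force"],o["opening"])
H=np.array([744.16,-223.34])
print("r",np.linalg.norm(p[:2]-H),np.linalg.norm(np.array([627.05,-2.05])-H))
an=lambda v:np.arctan2(v[1],v[0]);print("swing",an(np.array([627.05,-2.05])-H)-an(p[:2]-H))
out=[]
for c in("scene","side"):
    im=grab_frame(c);ci=camera_info(c);u,v=proj(ci,p).astype(int);out.append(cv2.resize(im[v-75:v+75,u-100:u+100],(400,300)))
    for n,z in(("glue",0),("driver",0),("pin_jar",240)):
        r=spot_point(n,c)
        if r: print(c,n,r[0]["uv"],onz(ci,r[0]["uv"],z))
save("f.png",np.hstack(out))
E
```

```text
time_s: 16.25
tool_pos: [707.3, 23.9, 200.3]
tcp_rot: [-0.0, 0.984, 0.177, 0.0]
force: [-3.4, -2.1, -5.9]
opening: 0.262
finger_force: 39.5
[707.35  23.85 200.32] [-3.41 -2.09 -5.9 ] 0.26197116044831964
r 249.92003817926522 250.36776190236634
swing 0.33891037547164427
scene glue [407.9, 240.7] [596.33 307.63   0.  ]
scene driver [355.4, 200.6] [362.63 348.66   0.  ]
scene pin_jar [208.8, 299.5] [ 546.25 -303.48  240.  ]
side glue [214.4, 338.8] [601.5  299.81   0.  ]
side driver [260.9, 400.6] [367.21 346.09   0.  ]
```

View pics/f.png

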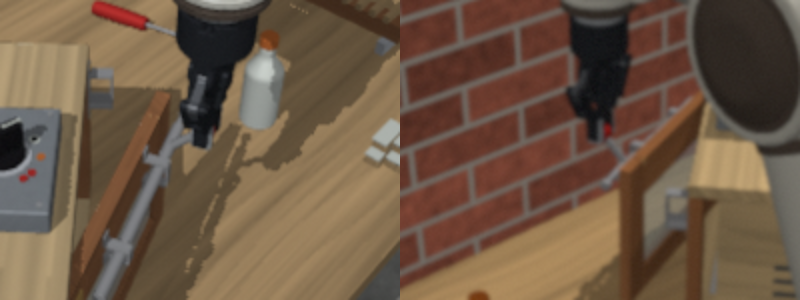

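The gate stands ajar at about 0.34 rad, held by the ball at (205,135) in the left crop. The bolt is out of the keeper at (100,88), the selector is off, and the glue bottle, pin jar and screwdriver haven't moved.

```bash
python3 -c "
from cell import job;print(job.job_done())"
```

```text
the job is handed in; nothing more can be done
None
```

The job is handed in (no verdict was returned): the selector is off, the bolt is drawn about 36 mm, the gripper is still holding the gate at about 0.34 rad, and the bystanders look unmoved; my first grasp shut on top of the ball, pressing down with about 22 N before I regripped lower.

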